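Slide the chocolates into the display and lean up their sign

TASK

Push the white tray of dark chocolates along the counter into the glass-roofed display stand, straight in through its mouth until it is fully home against the back stop, keeping it flat on the counter all the way. Then take the blackboard sign from its slotted block, stand its lower edge on the counter and leave it leaning back at a slant, squarely against the middle of the stand's long wooden side that faces away from the robot. Leave the jars, honey bottle, gift box and spoon where they are.

Things in the scene. Friction and masses are not known exactly. Their poses are not given: they have to be found in the camera images.
- stand: Low fixed display stand: a straight lane on the bare counter between two dark wooden sides, under a glass roof. Origin on the counter, on the lane's centre line. Its y axis runs along the lane INTO the stand (mouth at -y, back stop at +y); x points across, to the side away from the robot. Inner faces at x = +-61 mm, outer faces at x = +-75 mm; sides from y = -70 to +70 mm, 70 mm high.
- stand_mouth (a point): Middle of the stand's open mouth, at counter level (stand frame 0, -77, 0 mm). Each side ends here in an upright brass post, 14 mm across and 70 mm high, centred at x = +-68, y = -70 mm. The glass roof starts here and covers y = -70 to +60 mm; its underside is 48 mm and its top 54 mm above the counter.
- stand_stop (a point): Foot of the back stop's inner face, on the lane's centre line (stand frame 0, 60, 0 mm). With the tray fully home against it, the tray's origin is at y = -35 mm in the stand's frame and its near end sticks out 60 mm before the glass.
- stand_side (a point): Foot of the outer face of the stand's long side facing away from the robot, at the middle of its length (stand frame 75, 0, 0 mm). This flat dark wooden face is 140 mm long and 70 mm high.
- tray: White tray of dark chocolates, 110 mm wide (its x), 190 mm long (its y), 30 mm high, about 0.55 kg, loose on the counter before the mouth; it starts nearer the robot than the lane's line (20 to 65 mm) and up to 15 degrees askew. Origin: centre of its underside. Its +y end, nearer the stand, goes in first. Filled to 23 mm, so it is moved by its outer walls.
- slate: Blank blackboard sign with a light wooden frame: a flat slab 10 mm thick (its x), 90 mm wide (its y), 140 mm high (its z), about 0.16 kg. Origin: centre of its lower edge. It starts upright in the slotted block.
- holder: Light wooden slotted block, fixed, 44 mm (its x) by 110 mm (its y) by 30 mm high; the slot along its y is 13 mm wide, open at the top and the ends, with its floor 8 mm above the counter. Origin: centre of its underside.
- jar_red: Glass jar of dark red sweets, diameter 95 mm, 152 mm high with its lid. A bystander. Origin: centre of its underside.
- jar_cream: Glass jar of cream sweets, diameter 95 mm, 152 mm high with its lid. A bystander. Origin: centre of its underside.
- jar_brown: Glass jar of brown sweets, diameter 95 mm, 152 mm high with its lid. A bystander. Origin: centre of its underside.
- honey: Amber honey bottle with a yellow cap, diameter 52 mm, 130 mm high. A bystander. Origin: centre of its underside.
- giftbox: Red gift box with gold ribbon, 120 by 90 by 50 mm. A bystander. Origin: centre of its underside.
- scoop: Serving spoon about 190 mm long and 25 mm high, lying on the counter. A bystander. Origin on its underside.
There are look-alikes about, which are no part of the job. Leave any green or turquoise look-alike of the slate alone.

How it is judged:
By the outcome, as a careful person would: the job done as asked, in the order asked, and still so for the second after the job is handed in, with the robot touching nothing.
It also fails if it takes over 72 s, if anything falls off the work surface, if the arm or the gripper's body presses on something with over 40 N, if the wrist force passes 120 N, or if a joint passes its speed limit or range.

ROBOT

A 6-joint arm with a two-finger parallel gripper is mounted at the origin on the work surface. World frame = base frame: x ahead of the robot, y to its left, z up, the work surface at z = 0. Lengths are in m, angles in degrees, forces in N, time in s.
With the tool pointing down it reaches from about 0.25 to 0.725 m from the base axis. Payload 9.7 kg.
Tool frame: the origin (TCP) lies at the very end of the fingers, on their centre line; the grasp point (between the pads) lies 19 mm behind it (bot.grip_depth is the distance from the TCP to the grasp point, in m); z points along the fingers, y is the direction in which the jaws open and shut (so a half turn about z gives the same grasp; the last joint's range is limited). The gripper opens to 85 mm and grips with 20 to 120 N. Pads are 22 mm wide; open, the fingers measure 114 mm over their backs; the gripper's body (76 mm by 85 mm) begins 54 mm behind the grasp point. The pads swing forward as they close: fully open they stand 13 mm farther back than shut.
Start: joints at [64.859, 4.979, 10.078, 95.1, 0, 90], TCP at [0.234, 0.498, 0.231] pointing down, gripper open.
Joint ranges: [-179.16, 179.16], [-48.56, 103.87], [-65.8, 70.77], [-126.05, 130.52], [-82.76, 87.17], [-180, 180]. Speed limits (degrees/s): [127.2, 127.2, 147.25, 180, 180, 180].

INTERFACE

Orientations are given as [roll, pitch, yaw] about the fixed x, y, z axes, in that order (R = Rz(yaw) Ry(pitch) Rx(roll)).
In Python, from workcell import telemetry, optics, order, bot gives the robot as it stands. The module is installed in compiled form; this text tells all that it offers.
- The arm moves only by the shell command python3 -m inch 'ROWS' [FORCE]. ROWS is JSON, a list of rows, each a list of 7 numbers: the shift along the tool's x, y, z in m, then the turn, a rotation vector about the tool's x, y, z in rad, then the closure, from 0 (fully open) to 1 (shut). In form: [[tx, ty, tz, rx, ry, rz, grip], ...]. A call has 1 to 12 rows; each row is the pose to reach, as a shift and turn from the pose commanded when the call began, along the tool's axes at that moment; what a row does not reach only later rows make up. A row lasts 1/12 s, in which the tool goes at most 41.7 mm and 7.16 degrees, less where a joint would pass 70% of its speed; a pose out of reach is approached as far as the arm can. A call with a gripper value outside its range is refused whole. The fingers move at their own pace and stop on an object; FORCE is the grip in N (left out, the last holds). Time passes only in rows, so rows that repeat a pose let the fingers close. It gives the time, the measured TCP pose, the force and the opening at its end, in the units of the state.
- telemetry.get_obs(): the state, without advancing time (a new reading comes with each control period).
- optics.camera(name): name is "scene" or "side" or "wrist"; returns (picture, depth): 400x640x3 uint8, red, green, blue; 400x640 float32, m along the optical axis (not along the pixel's ray), 0 where there is no reading.
- optics.camera_info(name): a dict with "camera_matrix" (3x3 intrinsics, pixels), "xyz" and "attitude" of the camera in the world; the wrist camera has in their place "mount" (4x4, takes a point from camera to tool coordinates, whose origin is the TCP and whose axes are the flange's). Camera axes: x right, y down, z forward; pixel columns grow to the right and rows downward; lengths in m; the calibration is good to about 2 mm. A picture is of the moment at which its call begins: read the wrist's pose just before it. camera_info takes no time and is no camera call.
- order.job_done(): hands the job in, once; it reports no verdict.
The state is a dict: "time": time; "q": joint angles; "qd": joint speeds; "joint_efforts": joint torques, N m; "ee_pos": TCP position; "tcp_rot": TCP orientation; "wrist_force": force on the tool from outside, world axes, zero at the start; "torque": the same for the moment, N m; "opening": finger opening in m.
Only numpy, scipy, OpenCV 4.12 (cv2) and the standard library are available. Lean on these libraries where they do the work, as an engineer would, in place of code of your own. Each camera call takes 0.05 s, during which the arm holds its last target. There are 200 camera calls.

## Working session

There is one attempt and no reset: what is moved stays moved. The work goes in short steps, Python scripts to look and compute and a shell command to move; the robot and the scene stay as the last step left them, time stands still between calls to the robot, and variables do not carry over. Pictures are saved under pics/ and viewed, about 8 in all and at most 12, crops included, and the job is handed in when it is done.

```bash
mkdir -p pics
cat > h.py <<'E'
import numpy as np, cv2
from scipy.spatial.transform import Rotation as R
from workcell import telemetry, optics, order, bot
def shot(n,name):
    o=telemetry.get_obs(); p,d=optics.camera(n); i=optics.camera_info(n)
    np.savez('%s.npz'%name,p=p,d=d)
    K=np.array(i['camera_matrix'])
    if 'mount' in i:
        T=np.eye(4);T[:3,:3]=R.from_euler('xyz',o['tcp_rot'],degrees=True).as_matrix();T[:3,3]=o['ee_pos'];T=T@np.array(i['mount'])
    else:
        T=np.eye(4);a=np.array(i['attitude']);T[:3,:3]=a if a.shape==(3,3) else R.from_euler('xyz',a,degrees=True).as_matrix();T[:3,3]=i['xyz']
    v,u=np.mgrid[:400,:640]
    c=np.stack([(u-K[0,2])/K[0,0]*d,(v-K[1,2])/K[1,1]*d,d],-1)
    W=c@T[:3,:3].T+T[:3,3]; W[d==0]=np.nan
    cv2.imwrite('pics/%s.png'%name,p[...,::-1])
    np.savez('%s.npz'%name,p=p,d=d,W=W,K=K,T=T)
    return p,W,K,T
E
python3 - <<'E'
from h import *
for n in('scene','side'):
    p,W,K,T=shot(n,n+'0'); print(n,T.round(3).tolist(),K[0,0])
print(telemetry.get_obs())
a=cv2.imread('pics/scene0.png');b=cv2.imread('pics/side0.png')
E
```

```text
scene [[-0.099, 0.705, -0.702, 1.297], [0.995, 0.073, -0.067, 0.087], [0.004, -0.706, -0.709, 0.795], [0.0, 0.0, 0.0, 1.0]] 362.537349484324
side [[0.731, -0.377, 0.569, -0.138], [-0.683, -0.398, 0.613, -0.728], [-0.004, -0.837, -0.548, 0.708], [0.0, 0.0, 0.0, 1.0]] 397.7858125194706
{'time': 0.1, 'q': array([6.48578050e+01, 5.00791626e+00, 1.00407399e+01, 9.50986998e+01,
       6.05042474e-04, 8.99999356e+01]), 'qd': array([-0.06797363, -0.02822341,  0.10693479, -0.06190038,  0.08196696,
       -0.09020305]), 'joint_efforts': array([-3.78389068e-04, -5.21562481e+01,  4.65654051e+01,  1.59463071e-02,
       -9.41582130e-06,  1.28407723e-05]), 'ee_pos': array([0.2335935 , 0.4977213 , 0.23066991]), 'tcp_rot': array([-1.79934124e+02, -6.05116101e-04,  1.54857869e+02]), 'wrist_force': array([0.27096643, 0.29543928, 0.20269858]), 'torque': array([-0.00620038,  0.01070603, -0.03890019]), 'opening': 0.08561544750779419}
```

View pics/scene0.png

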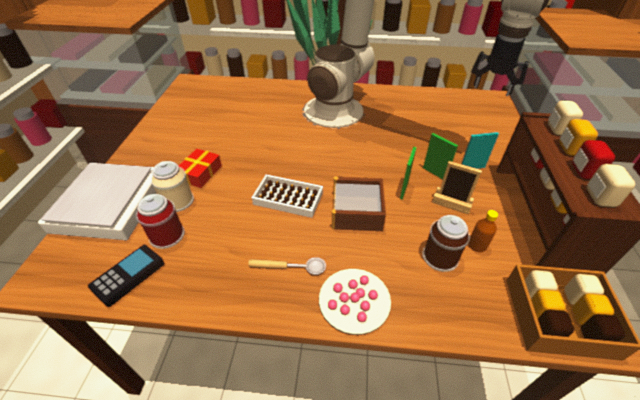

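View pics/side0.png

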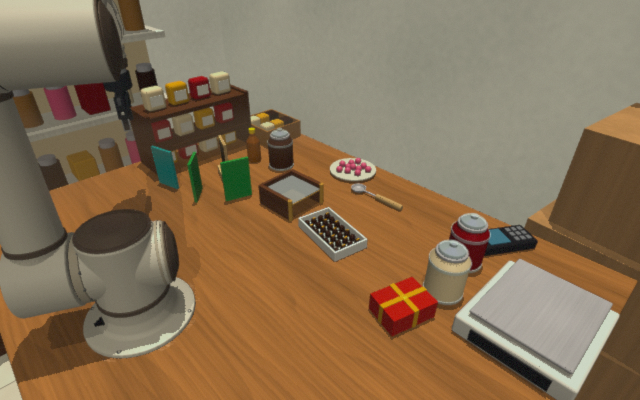

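The scene view shows the tray at about (288,195), the stand at (358,203) with its mouth to the left (−y), and the slate in its block at (458,187). Green and turquoise look-alikes stand behind it.

```bash
python3 - <<'E'
from h import *
D={n:np.load(n+'0.npz') for n in('scene','side')}
def pr(n,m,z0,z1,l):
    W=D[n]['W'];k=m&(W[...,2]>z0)&(W[...,2]<z1)
    P=W[k]; 
    if len(P)<10: print(l,n,len(P));return
    r=cv2.minAreaRect((P[:,:2]*1000).astype(np.float32)); print(l,n,len(P),P.mean(0).round(4),np.array(r[0]).round(1),np.array(r[1]).round(1),round(r[2],1),'z',np.percentile(P[:,2],[2,50,98]).round(4))
def box(u0,u1,v0,v1):
    m=np.zeros((400,640),bool);m[v0:v1,u0:u1]=1;return m
S=box(328,390,172,234);S2=box(258,325,168,220)
pr('scene',S,.062,.08,'standtop');pr('side',S2,.062,.08,'standtop')
pr('scene',S,.044,.060,'glass');pr('side',S2,.044,.060,'glass')
pr('scene',box(248,326,172,218),.024,.04,'trayrim');pr('side',box(295,370,205,260),.024,.04,'trayrim')
pr('scene',box(432,482,160,214),.02,.036,'holdertop')
pr('scene',box(432,482,158,200),.05,.2,'slate')
for n,l,b in(('scene','jar_brown',(424,470,214,270)),('scene','honey',(470,498,208,250)),('scene','greenflat',(422,456,132,180)),('scene','turq',(462,498,130,172)),('scene','greenedge',(398,417,145,198)),('side','green2',(184,203,150,205)),('side','spoon',(350,405,182,212)),('scene','cream',(150,192,160,208))):
    pr(n,box(*b),.012,.25,l)
W=D['scene']['W']
for v in range(158,206,5):
    print(v,[tuple((W[v,u]*1000).round(0).astype(int)) if np.isfinite(W[v,u,0]) else 0 for u in (445,453,461,469,477)])
E
python3 - <<'E'
import cv2
a=cv2.imread('pics/scene0.png')[120:280,230:510]
cv2.imwrite('pics/crop1.png',cv2.resize(a,None,fx=2.8,fy=2.8,interpolation=cv2.INTER_CUBIC))
E
```

```text
standtop scene 661 [0.5597 0.1276 0.0694] [552.3 115.4] [153.6 146.6] 2.2 z [0.0628 0.0702 0.0733]
standtop side 395 [0.5441 0.1265 0.0669] [550.9 113.6] [153.7 150.4] 2.8 z [0.0623 0.0671 0.0702]
glass scene 1475 [0.5549 0.113  0.0545] [557.2 115.9] [142.4 146. ] 2.3 z [0.046  0.0548 0.0588]
glass side 1041 [0.5508 0.108  0.0524] [549.8 111.6] [153.  145.9] 3.5 z [0.0459 0.0522 0.0592]
trayrim scene 614 [ 0.5234 -0.0979  0.0281] [520.2 -97.3] [190.5 112.1] 78.8 z [0.0241 0.0279 0.0333]
trayrim side 391 [ 0.5155 -0.1078  0.027 ] [518.2 -99.9] [192.4 112. ] 79.1 z [0.0242 0.0271 0.03  ]
holdertop scene 460 [0.4557 0.4084 0.0288] [397.6 412.9] [146.7 233.9] 71.7 z [0.0206 0.0297 0.0355]
slate scene 1102 [0.4775 0.3983 0.1   ] [398.7 402. ] [134.6 198.7] 74.9 z [0.052  0.0987 0.1493]
jar_brown scene 1808 [0.7178 0.334  0.0932] [696.3 361.1] [ 88.5 131. ] 4.6 z [0.0166 0.1024 0.147 ]
honey scene 715 [0.6577 0.4417 0.0738] [601.2 436.2] [145.6  47.6] 11.6 z [0.016  0.0773 0.1314]
greenflat scene 1065 [0.3774 0.3638 0.0905] [404.5 375.7] [173.8  63.4] 11.2 z [0.017  0.0972 0.146 ]
turq sce
[... 2142 characters left out ...]
3 [(np.int64(483), np.int64(375), np.int64(37)), (np.int64(491), np.int64(395), np.int64(46)), (np.int64(497), np.int64(415), np.int64(54)), (np.int64(506), np.int64(434), np.int64(64)), (np.int64(436), np.int64(488), np.int64(2))]
198 [(np.int64(499), np.int64(374), np.int64(31)), (np.int64(496), np.int64(398), np.int64(31)), (np.int64(500), np.int64(419), np.int64(36)), (np.int64(507), np.int64(439), np.int64(45)), (np.int64(458), np.int64(484), np.int64(2))]
203 [(np.int64(503), np.int64(378), np.int64(14)), (np.int64(511), np.int64(397), np.int64(24)), (np.int64(512), np.int64(420), np.int64(28)), (np.int64(512), np.int64(442), np.int64(30)), (np.int64(478), np.int64(481), np.int64(-1))]
```

View pics/crop1.png

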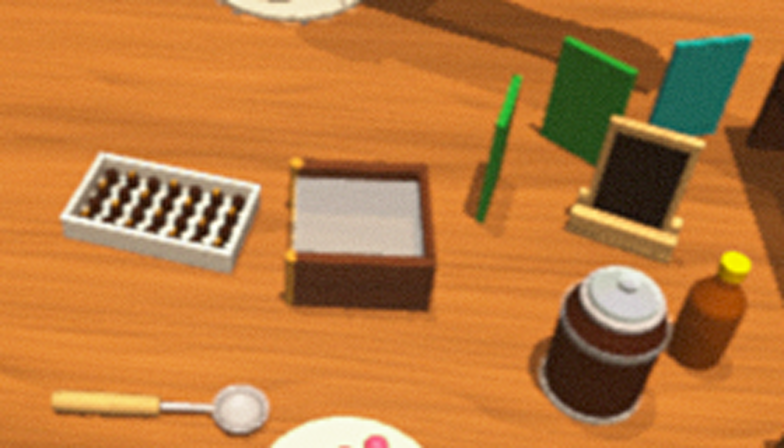

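```bash
cat >> h.py <<'E'
def go(pos,rpy):
    "tool-axis shift and rotvec from the measured pose to the world pose"
    o=telemetry.get_obs();Rc=R.from_euler('xyz',o['tcp_rot'],degrees=True)
    t=Rc.inv().apply(np.array(pos)-o['ee_pos']);r=(Rc.inv()*R.from_euler('xyz',rpy,degrees=True)).as_rotvec()
    print('t',o['time'].__round__(2),'shift',t.round(4),'rot',r.round(3),'q',o['q'].round(0))
E
cat > fit.py <<'E'
from h import *
from scipy.optimize import least_squares
def stand(P,x0=(.552,.1185,.04)):
    # rails' top points -> pose
    def loc(x): 
        c,s=np.cos(x[2]),np.sin(x[2]);d=P-x[:2];return np.c_[d[:,0]*c+d[:,1]*s,-d[:,0]*s+d[:,1]*c]
    def sd(x):
        q=loc(x);
        # stay in the outline and out of the inner opening
        o=np.maximum(0,np.maximum(np.abs(q[:,0])-.075,np.maximum(q[:,1]-.07,-.077-q[:,1])))
        i=np.maximum(0,np.minimum(.061-np.abs(q[:,0]),.06-q[:,1]))
        return np.r_[o,i]
    return least_squares(sd,x0,loss='soft_l1',f_scale=.002,diff_step=1e-3)
def rect(P,hx,hy,x0):
    def f(x):
        c,s=np.cos(x[2]),np.sin(x[2]);d=P-x[:2];q=np.abs(np.c_[d[:,0]*c+d[:,1]*s,-d[:,0]*s+d[:,1]*c])-[hx,hy]
        return np.max(q,1)
    return least_squares(f,x0,loss='soft_l1',f_scale=.002,diff_step=1e-3)
E
python3 - <<'E'
from fit import *
for n,b,tb in(('scene',(328,390,172,234),(248,326,172,218)),('side',(258,325,168,220),(295,370,205,260))):
    W=np.load(n+'0.npz')['W']
    A=W[b[2]:b[3],b[0]:b[1]].reshape(-1,3);z=A[:,2]
    P=A[(z>(.0655 if n=='scene' else .063))&(z<.08)][:,:2]
    r=stand(P);print(n,'stand',(r.x*[1000,1000,57.3]).round(1),r.cost,len(P))
    for sgn in(1,-1):
        c,s=np.cos(r.x[2]),np.sin(r.x[2]);d=P-r.x[:2];q=np.c_[d[:,0]*c+d[:,1]*s,-d[:,0]*s+d[:,1]*c]
        k=(abs(q[:,0]-sgn*.068)<.012)&(abs(q[:,1])<.055)
        print('  rail',sgn,q[k].mean(0).round(4),np.degrees(np.arctan(np.polyfit(q[k,1],q[k,0],1)[0])).round(2),k.sum())
    A=W[tb[2]:tb[3],tb[0]:tb[1]].reshape(-1,3);z=A[:,2];P=A[(z>.0265)&(z<.035)][:,:2]
    r=rect(P,.053,.093,(.519,-.098,-.19));print('  tray',(r.x*[1000,1000,57.3]).round(1),r.cost,len(P))
go([.425,-.080,.10],[180,0,169])
E
```

```text
scene stand [552.  118.4   2.4] 1.950633178036686e-05 575
  rail 1 [0.0689 0.0008] -0.36 200
  rail -1 [-0.0667 -0.0006] 0.1 154
  tray [520.1 -96.7 -10.8] 0.002082321122441393 394
side stand [549.9 116.1   2.7] 3.5198797341216236e-05 377
  rail 1 [ 0.0669 -0.0003] -0.31 95
  rail -1 [-0.069  -0.0007] 0.03 113
  tray [ 518.  -100.4  -10.7] 0.0004916611675580362 242
t 0.1 shift [-0.4187 -0.4415  0.1312] rot [-0.001 -0.    -0.247] q [65.  5. 10. 95.  0. 90.]
```

```bash
python3 -m inch '[[-0.419,-0.4415,0,0,0,-0.247,0],[-0.419,-0.4415,0,0,0,-0.247,0],[-0.419,-0.4415,0,0,0,-0.247,0],[-0.419,-0.4415,0,0,0,-0.247,0],[-0.419,-0.4415,0,0,0,-0.247,0],[-0.419,-0.4415,0,0,0,-0.247,0],[-0.419,-0.4415,0,0,0,-0.247,0],[-0.419,-0.4415,0,0,0,-0.247,0],[-0.419,-0.4415,0,0,0,-0.247,0],[-0.419,-0.4415,0,0,0,-0.247,0],[-0.419,-0.4415,0,0,0,-0.247,0],[-0.419,-0.4415,0,0,0,-0.247,0]]' && python3 -c "
from h import *
go([.425,-.080,.003],[180,0,169.2])"
```

```text
time: 1.1
ee_pos: [0.3911, 0.0213, 0.2313]
tcp_rot: [180.0, 0.0, 169.0]
wrist_force: [1.5, 1.4, -0.0]
opening: 0.0851
t 1.1 shift [-0.0525 -0.093   0.2283] rot [ 0.     0.    -0.003] q [  3. -16. -10.  97.   0.  14.]
```

```bash
python3 -m inch '[[-0.026,-0.046,0.03,0,0,0,0],[-0.0525,-0.093,0.06,0,0,0,0],[-0.0525,-0.093,0.1,0,0,0,0],[-0.0525,-0.093,0.14,0,0,0,0],[-0.0525,-0.093,0.18,0,0,0,0],[-0.0525,-0.093,0.21,0,0,0,0],[-0.0525,-0.093,0.228,0,0,0,0],[-0.0525,-0.093,0.228,0,0,0,0],[-0.0525,-0.093,0.228,0,0,0,0]]' && python3 -c "
from h import *
shot('side','side1')
go([.454,-.0855,.003],[180,0,169.2])
go([.494,-.099,.003],[180,0,182.5])"
```

```text
time: 1.85
ee_pos: [0.4239, -0.0777, 0.0028]
tcp_rot: [-180.0, -0.2, 169.0]
wrist_force: [0.4, -0.3, 0.5]
opening: 0.0854
t 1.9 shift [-0.0296 -0.002   0.0015] rot [-0.     0.    -0.003] q [-10.  -9. -29.  70.  -0.   1.]
t 1.9 shift [-0.0714 -0.0076  0.0016] rot [-0.     0.    -0.235] q [-10.  -9. -29.  70.  -0.   1.]
```

View pics/side1.png

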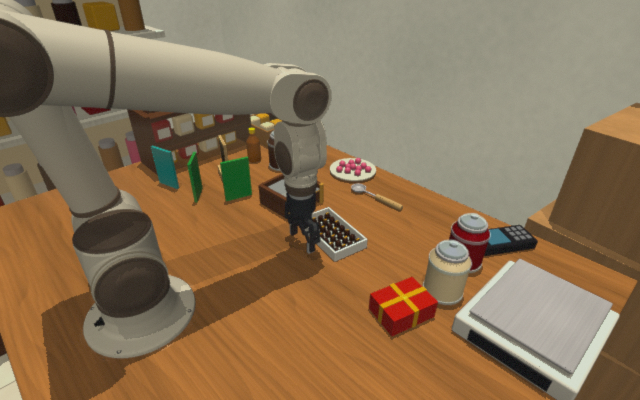

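The gripper is down beside the tray's near long wall, with the fingers at about (308,245). Next is the sideways push, turning as it goes.

```bash
python3 -m inch '[[-0.012,-0.001,0,0,0,0,0],[-0.022,-0.002,0,0,0,0,0],[-0.029,-0.002,0,0,0,0,0],[-0.034,-0.0025,0,0,0,-0.026,0],[-0.039,-0.003,0,0,0,-0.052,0],[-0.044,-0.004,0,0,0,-0.08,0],[-0.049,-0.0045,0,0,0,-0.107,0],[-0.054,-0.005,0,0,0,-0.135,0],[-0.059,-0.006,0,0,0,-0.163,0],[-0.064,-0.0065,0,0,0,-0.19,0],[-0.068,-0.007,0,0,0,-0.215,0],[-0.0715,-0.0076,0,0,0,-0.235,0]]'
python3 - <<'E'
from fit import *
p,W,K,T=shot('scene','scene2')
A=W[165:225,225:330].reshape(-1,3);z=A[:,2];P=A[(z>.0265)&(z<.035)][:,:2]
r=rect(P,.053,.093,(.555,-.1,.03));print('tray',(r.x*[1000,1000,57.3]).round(1),r.cost,len(P))
m=cv2.minAreaRect((P*1000).astype(np.float32));print(m)
x=r.x;d=x[:2]-[.551,.1173];s=np.radians(2.5);print('stand frame',d[0]*np.cos(s)+d[1]*np.sin(s),-d[0]*np.sin(s)+d[1]*np.cos(s))
E
```

```text
time: 2.9
ee_pos: [0.4943, -0.0993, 0.0045]
tcp_rot: [-180.0, 0.0, -177.5]
wrist_force: [-4.6, -0.2, 3.1]
opening: 0.0858
tray [561.6 -95.7   2.5] 0.002394011836435473 435
((555.298583984375, -96.62114715576172), (126.94047546386719, 190.12628173828125), 2.5892817974090576)
stand frame 0.0012702137835408616 -0.2133008672308053
```

```bash
python3 - <<'E'
from h import *
go([.566,-.2274,.09],[180,0,92.5]);go([.566,-.2274,.003],[180,0,92.5])
W=np.load('scene0.npz')['W'][145:190,175:225].reshape(-1,3);P=W[(W[:,2]>.035)&(W[:,2]<.06)];print(P.min(0),P.max(0))
E
python3 -m inch '[[0.012,0,0,0,0,0.03,0],[0.015,0,-0.03,0,0,0.1,0],[0.015,0,-0.06,0,0,0.22,0],[0,-0.03,-0.085,0,0,0.34,0],[-0.02,-0.065,-0.085,0,0,0.46,0],[-0.035,-0.1,-0.085,0,0,0.58,0],[-0.05,-0.125,-0.085,0,0,0.7,0],[-0.066,-0.131,-0.085,0,0,0.82,0],[-0.066,-0.131,-0.085,0,0,0.94,0],[-0.066,-0.131,-0.085,0,0,1.06,0],[-0.066,-0.131,-0.085,0,0,1.18,0],[-0.066,-0.131,-0.085,0,0,1.3,0]]' && python3 -c "
from h import *
go([.566,-.2274,.003],[180,0,92.5])"
```

```text
t 2.95 shift [-0.0653 -0.1312 -0.0855] rot [0.000e+00 1.000e-03 1.573e+00] q [-11.   1. -20.  70.  -0. -14.]
t 2.95 shift [-0.0652 -0.1311  0.0015] rot [0.000e+00 1.000e-03 1.573e+00] q [-11.   1. -20.  70.  -0. -14.]
[ 0.36400555 -0.458488    0.03535378] [ 0.56667794 -0.34709839  0.05977194]
time: 3.95
ee_pos: [0.5659, -0.2272, 0.0887]
tcp_rot: [180.0, 0.0, 107.6]
wrist_force: [0.6, -0.1, -1.0]
opening: 0.0851
t 3.95 shift [-0.0002 -0.0001  0.0857] rot [0.001 0.    0.264] q [-22.  13.   3.  80.   0.  50.]
```

```bash
python3 -m inch '[[0,0,0.02,0,0,0.12,0],[0,0,0.045,0,0,0.24,0],[0,0,0.07,0,0,0.264,0],[0,0,0.0855,0,0,0.264,0],[0,0,0.0855,0,0,0.264,0],[0,0,0.0855,0,0,0.264,0]]' && python3 -m inch '[[0.01,0,0,0,0,0,0],[0.02,0,0,0,0,0,0],[0.026,0,0,0,0,0,0],[0.032,0,0,0,0,0,0],[0.038,0,0,0,0,0,0],[0.044,0,0,0,0,0,0],[0.049,0,0,0,0,0,0],[0.054,0,0,0,0,0,0],[0.058,0,0,0,0,0,0],[0.058,0,0,0,0,0,0]]'
cat > tr.py <<'E'
from fit import *
import sys
def tray(name,u0,u1,v0=165,v1=225):
    p,W,K,T=shot('scene',name)
    A=W[v0:v1,u0:u1].reshape(-1,3);z=A[:,2];P=A[(z>.0265)&(z<.035)][:,:2]
    r=rect(P,.053,.093,(.557,-.06,.04));x=r.x;d=x[:2]-[.5515,.1178];s=np.radians(2.5)
    print('tray',(x*[1000,1000,57.3]).round(1),r.cost,len(P),'stand frame',(d[0]*np.cos(s)+d[1]*np.sin(s)).round(4),(-d[0]*np.sin(s)+d[1]*np.cos(s)).round(4))
    for a in(P[:,0].max(),P[:,0].min(),P[:,1].min(),P[:,1].max()): print(a.round(4),end=' ')
E
python3 - <<'E'
from tr import *
tray('scene3',240,331)
E
```

```text
time: 4.45
ee_pos: [0.5653, -0.2269, 0.0028]
tcp_rot: [-180.0, -0.0, 92.9]
wrist_force: [0.1, 0.7, -0.0]
opening: 0.0854
time: 5.28
ee_pos: [0.5622, -0.168, 0.0025]
tcp_rot: [-180.0, -0.1, 92.9]
wrist_force: [0.3, 0.2, 0.0]
opening: 0.0859
tray [559.5 -62.1   2.8] 0.0016869803106909125 421 stand frame 0.0002 -0.18
0.6196 0.497 -0.1701 0.0355
```

View pics/scene3.png

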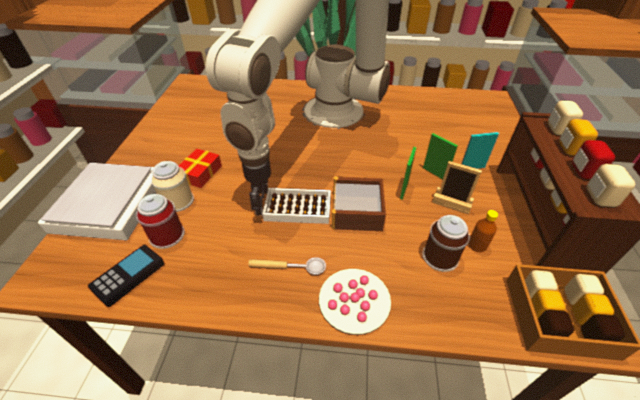

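The tray (about 260–330, 205) is lined up with the mouth, to within 1 mm and 0.5°. I'll push it in.

```bash
python3 -m inch '[[0.007,0,0,0,0,0.003,0],[0.017,0,0,0,0,0.005,0],[0.028,0.0005,0,0,0,0.007,0],[0.039,0.0005,0,0,0,0.007,0],[0.05,0.001,0,0,0,0.007,0],[0.061,0.001,0,0,0,0.007,0],[0.072,0.0015,0,0,0,0.007,0],[0.083,0.0015,0,0,0,0.007,0],[0.094,0.0015,0,0,0,0.007,0],[0.104,0.002,0,0,0,0.007,0],[0.112,0.002,0,0,0,0.007,0],[0.118,0.002,0,0,0,0.007,0]]' && python3 -m inch '[[0.005,0,0,0,0,0,0],[0.01,0,0,0,0,0,0],[0.014,0,0,0,0,0,0],[0.018,0,0,0,0,0,0],[0.021,0,0,0,0,0,0],[0.024,0,0,0,0,0,0]]'
python3 - <<'E'
from h import *
o=telemetry.get_obs();d=o['ee_pos'][:2]-[.5515,.1178];s=np.radians(2.5)
print(d[0]*np.cos(s)+d[1]*np.sin(s),-d[0]*np.sin(s)+d[1]*np.cos(s))
E
```

```text
time: 6.33
ee_pos: [0.5585, -0.0501, 0.0028]
tcp_rot: [180.0, -0.0, 92.5]
wrist_force: [-0.1, -1.9, -1.4]
opening: 0.0858
time: 6.83
ee_pos: [0.5575, -0.0271, 0.0028]
tcp_rot: [180.0, 0.0, 92.4]
wrist_force: [-0.0, -2.4, 0.1]
opening: 0.0854
-0.0003482797992652772 -0.14497626181164225
```

```bash
python3 -m inch '[[0.0015,0,0,0,0,0,0],[0.003,0,0,0,0,0,0],[0.003,0,0,0,0,0,0]]' && python3 -m inch '[[0.001,0,0,0,0,0,0],[0.002,0,0,0,0,0,0],[0.002,0,0,0,0,0,0]]'
```

```text
time: 7.08
ee_pos: [0.5574, -0.0239, 0.0028]
tcp_rot: [180.0, -0.0, 92.5]
wrist_force: [-0.1, -0.2, -1.0]
opening: 0.0855
time: 7.33
ee_pos: [0.5574, -0.0229, 0.0029]
tcp_rot: [180.0, 0.1, 92.4]
wrist_force: [1.8, -5.7, -1.1]
opening: 0.0852
```

```bash
python3 -m inch '[[0.001,0,0,0,0,0,0],[0.002,0,0,0,0,0,0],[0.002,0,0,0,0,0,0]]'
python3 - <<'E'
from tr import *
tray('scene4',262,331)
E
```

```text
time: 7.58
ee_pos: [0.5576, -0.0228, 0.003]
tcp_rot: [180.0, 0.3, 92.4]
wrist_force: [1.6, -17.0, -1.7]
opening: 0.0852
tray [565.6 -75.1   5.7] 0.0024299315221636524 133 stand frame 0.0056 -0.1933
0.6153 0.5025 -0.0298 0.0393
```

The tray is home: the force rose to 17 N with no motion, at TCP stand-y −141 mm, as expected. Next I locate the slate.

Run:
```python
from h import *
W=np.load('scene0.npz')['W'][155:205,430:485].reshape(-1,3)
P=W[(W[:,2]>.045)&(W[:,2]<.135)&(W[:,0]>.45)]
c,sv=cv2.PCACompute(P.astype(np.float64),None)
for _ in range(3):
    c=P.mean(0);n=np.linalg.svd(P-c)[2][2];n*=np.sign(n[0]);P=P[abs((P-c)@n)<.004]
print(len(P),c,n,'yaw',np.degrees(np.arctan2(n[1],n[0])))
y=np.arctan2(n[1],n[0]);A=W[(abs((W-c)@n)<.008)&(W[:,2]>.045)];t=np.array([-np.sin(y),np.cos(y)])
e=np.percentile(A[:,:2]@t,[1,99]);print('width',e,e[1]-e[0],'ztop',np.percentile(A[:,2],99))
o=c[:2]+t*(e.mean()-c[:2]@t)-5e-3*np.array([np.cos(y),np.sin(y)]);print('centre',o)
# holder top
H=W[(W[:,2]>.025)&(W[:,2]<.034)&(W[:,0]>.45)];print('holder',cv2.minAreaRect((H[:,:2]*1000).astype(np.float32)))
yd=np.degrees(y)
go([.5574,-.06,.25],[180,0,yd+90]);go([*o,.25],[180,0,yd+90])
```

```text
798 [0.49356851 0.40038123 0.09133408] [ 0.93560548 -0.35303652 -0.00275626] yaw -20.673237485083934
width [0.50436002 0.59227792] 0.08791790206663708 ztop 0.14995056761555467
centre [0.48870347 0.40165082]
holder ((490.8092041015625, 400.96539306640625), (109.79166412353516, 45.8332405090332), 68.08621215820312)
t 7.63 shift [-0.0385 -0.0016 -0.2469] rot [0.002 0.005 0.403] q [ -2.   8. -12.  70.  -0.  85.]
t 7.63 shift [ 0.4256 -0.0509 -0.2494] rot [0.002 0.005 0.403] q [ -2.   8. -12.  70.  -0.  85.]
```

```bash
python3 -m inch '[[-0.02,0,0,0,0,0,0],[-0.03,0,-0.035,0,0,0,0],[-0.03,0,-0.075,0,0,0.05,0],[-0.02,0,-0.115,0,0,0.1,0],[0,0,-0.15,0,0,0.15,0],[0.03,-0.005,-0.18,0,0,0.2,0],[0.06,-0.008,-0.205,0,0,0.25,0],[0.1,-0.012,-0.215,0,0,0.3,0],[0.14,-0.017,-0.215,0,0,0.35,0],[0.18,-0.022,-0.215,0,0,0.403,0],[0.22,-0.027,-0.215,0,0,0.403,0],[0.26,-0.031,-0.215,0,0,0.403,0]]'
python3 - <<'E'
from h import *
go([.489,.4015,.215],[180,0,69])
E
```

```text
time: 8.63
ee_pos: [0.5141, 0.2404, 0.2182]
tcp_rot: [-180.0, -0.1, 69.4]
wrist_force: [0.9, -0.0, 0.2]
opening: 0.0854
t 8.63 shift [ 0.1419 -0.0803  0.0033] rot [-0.    -0.001  0.006] q [ 25.   7.  11.  94.   0. 136.]
```

```bash
python3 -m inch '[[0.036,-0.02,0,0,0,0.006,0],[0.071,-0.04,0,0,0,0.006,0],[0.107,-0.06,0,0,0,0.006,0],[0.13,-0.074,0,0,0,0.006,0],[0.142,-0.08,0,0,0,0.006,0],[0.142,-0.08,0,0,0,0.006,0],[0.142,-0.08,0,0,0,0.006,0]]'
python3 - <<'E'
from h import *
p,W,K,T=shot('wrist','wrist5');print(T.round(3).tolist())
P=W[(W[...,2]>.13)&(W[...,2]<.165)];P=P[np.hypot(P[:,0]-.489,P[:,1]-.4015)<.075]
print(len(P), cv2.minAreaRect((P[:,:2]*1000).astype(np.float32)),np.percentile(P[:,2],[5,50,95]))
E
```

```text
time: 9.22
ee_pos: [0.49, 0.3995, 0.2174]
tcp_rot: [-180.0, 0.0, 69.1]
wrist_force: [0.7, -0.5, -0.1]
opening: 0.0852
[[0.934, -0.337, -0.116, 0.52], [-0.357, -0.884, -0.302, 0.477], [-0.0, 0.324, -0.946, 0.361], [0.0, 0.0, 0.0, 1.0]]
1516 ((489.00726318359375, 401.2788391113281), (90.62339782714844, 9.723573684692383), 69.21043395996094) [0.14700191 0.14844036 0.149469  ]
```

View pics/wrist5.png

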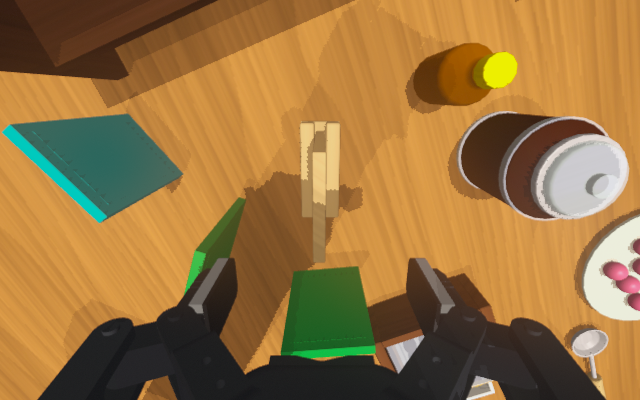

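The slate's top edge runs (320,152)–(320,260): centre (489,401) mm, top at 148 mm, yaw −20.8°, all agreeing with the scene view. The green board at (215,245) is the nearest neighbour, so I'll check clearance.

Run:
```python
from h import *
y=np.radians(-20.8);ex=np.array([np.cos(y),np.sin(y)]);ey=np.array([-ex[1],ex[0]])
for n in('wrist5','scene0'):
    W=np.load(n+'.npz')['W'].reshape(-1,3);W=W[(W[:,2]>.08)&(W[:,2]<.16)]
    d=W[:,:2]-[.489,.4013];a=d@ex;b=d@ey;k=(abs(b)<.02)&(abs(a)<.13)
    print(n,np.histogram(a[k],np.arange(-.13,.14,.01)))
go([.489,.4013,.165],[180,0,69.2]);go([.489,.4013,.101],[180,0,69.2])
```

```text
wrist5 (array([  0,   0,   0,   0,   0,   0,   0,   0,   0,   0,   0,   0, 294,
       343,   0,   0,   0,   0,   0,   0,   0,   0,   0,   0,   0,   0]), array([-1.30000000e-01, -1.20000000e-01, -1.10000000e-01, -1.00000000e-01,
       -9.00000000e-02, -8.00000000e-02, -7.00000000e-02, -6.00000000e-02,
       -5.00000000e-02, -4.00000000e-02, -3.00000000e-02, -2.00000000e-02,
       -1.00000000e-02, -5.55111512e-17,  1.00000000e-02,  2.00000000e-02,
        3.00000000e-02,  4.00000000e-02,  5.00000000e-02,  6.00000000e-02,
        7.00000000e-02,  8.00000000e-02,  9.00000000e-02,  1.00000000e-01,
        1.10000000e-01,  1.20000000e-01,  1.30000000e-01]))
scene0 (array([  0,   0,   0,   0,   0,   0,   0,   0,   0,   0,   0,   0,  15,
       302,   0,   0,   0,   0,   0,   0,   0,   0,   0,   0,   0,   0]), array([-1.30000000e-01, -1.20000000e-01, -1.10000000e-01, -1.00000000e-01,
       -9.00000000e-02, -8.00000000e-02, -7.00000000e-02, -6.00000000e-02,
       -5.00000000e-02, -4.00000000e-02, -3.00000000e-02, -2.00000000e-02,
       -1.00000000e-02, -5.55111512e-17,  1.00000000e-02,  2.00000000e-02,
        3.00000000e-02,  4.00000000e-02,  5.00000000e-02,  6.00000000e-02,
        7.00000000e-02,  8.00000000e-02,  9.00000000e-02,  1.00000000e-01,
        1.10000000e-01,  1.20000000e-01,  1.30000000e-01]))
t 9.27 shift [ 0.002  -0.0021  0.0527] rot [-0.     0.    -0.003] q [ 39.  16.  22.  95.  -0. 150.]
t 9.27 shift [ 0.002  -0.0021  0.1167] rot [-0.     0.    -0.003] q [ 39.  16.  22.  95.  -0. 150.]
```

```bash
python3 -m inch '[[0.002,-0.002,0.03,0,0,-0.003,0],[0.002,-0.002,0.06,0,0,-0.003,0],[0.002,-0.002,0.09,0,0,-0.003,0],[0.002,-0.002,0.11,0,0,-0.003,0],[0.002,-0.002,0.117,0,0,-0.003,0],[0.002,-0.002,0.117,0,0,-0.003,0.3],[0.002,-0.002,0.117,0,0,-0.003,0.6],[0.002,-0.002,0.117,0,0,-0.003,1],[0.002,-0.002,0.117,0,0,-0.003,1],[0.002,-0.002,0.117,0,0,-0.003,1],[0.002,-0.002,0.117,0,0,-0.003,1],[0.002,-0.002,0.117,0,0,-0.003,1]]' 45 && python3 -m inch '[[0,0,0,0,0,0,1],[0,0,0,0,0,0,1],[0,0,0,0,0,0,1],[0,0,0,0,0,0,1]]'
```

```text
time: 10.27
ee_pos: [0.4893, 0.4022, 0.1017]
tcp_rot: [180.0, -0.1, 69.2]
wrist_force: [0.1, -0.5, 5.6]
opening: 0.0094
time: 10.6
ee_pos: [0.4893, 0.4023, 0.1017]
tcp_rot: [180.0, -0.1, 69.2]
wrist_force: [-0.6, -0.0, 6.1]
opening: 0.0094
```

```bash
cat > pl.py <<'E'
from h import *
O=np.array([.5515,.1178,0]);S=R.from_euler('z',2.5,degrees=True)
def rot(th):
    th=np.radians(th);y=np.array([np.cos(th),0,np.sin(th)]);z=np.array([np.sin(th),0,-np.cos(th)])
    return (S*R.from_matrix(np.c_[np.cross(y,z),y,z])).as_euler('xyz',degrees=True)
def place(th,dx=0,dz=0,L=.0937,dy=.0008):
    t=np.radians(th);p=[.075+.07*np.tan(t)+.005*np.cos(t)-L*np.sin(t)+dx,dy,.005*np.sin(t)+L*np.cos(t)+dz]
    w=O+S.apply(p);print(w.round(4),rot(th).round(1));go(w,rot(th))
E
python3 -m inch '[[0,0,-0.015,0,0,0,1],[0,0,-0.04,0,0,0,1],[0,0,-0.075,0,0,0,1],[0,0,-0.11,0,0,0,1],[0,0,-0.12,0,0,0,1],[0,0,-0.12,0,0,0,1]]'
python3 - <<'E'
from pl import *
place(0,.03,.1);place(14,.03,.06)
E
```

```text
time: 11.1
ee_pos: [0.4898, 0.4026, 0.2241]
tcp_rot: [179.9, -0.2, 69.2]
wrist_force: [1.5, -0.4, -1.4]
opening: 0.0095
[0.6614 0.1234 0.1937] [180.    0.   92.5]
t 11.1 shift [-0.2003  0.2594  0.0301] rot [ 0.003 -0.004 -0.407] q [ 39.  17.  23.  96.  -0. 150.]
[0.656  0.1232 0.1521] [166.    0.   92.5]
t 11.1 shift [-0.2026  0.2544  0.0717] rot [-0.238  0.046 -0.405] q [ 39.  17.  23.  96.  -0. 150.]
```

```bash
python3 -m inch '[[-0.01,0.013,0,-0.02,0,-0.03,1],[-0.03,0.038,0,-0.04,0.01,-0.08,1],[-0.055,0.07,0,-0.07,0.015,-0.13,1],[-0.08,0.1,0,-0.1,0.02,-0.18,1],[-0.105,0.132,0,-0.13,0.025,-0.23,1],[-0.13,0.164,0,-0.16,0.03,-0.28,1],[-0.155,0.196,0,-0.19,0.038,-0.33,1],[-0.178,0.224,0,-0.22,0.042,-0.38,1],[-0.195,0.245,0.01,-0.238,0.046,-0.405,1],[-0.2026,0.2544,0.02,-0.238,0.046,-0.405,1],[-0.2026,0.2544,0.03,-0.238,0.046,-0.405,1],[-0.2026,0.2544,0.03,-0.238,0.046,-0.405,1]]'
python3 - <<'E'
from pl import *
place(14,.015,.006)
shot('scene','scene6')
cv2.imwrite('pics/c6.png',cv2.resize(cv2.imread('pics/scene6.png')[110:280,240:480],None,fx=3,fy=3))
E
```

```text
time: 12.1
ee_pos: [0.6533, 0.1218, 0.1858]
tcp_rot: [166.6, 0.2, 92.4]
wrist_force: [-0.4, 0.0, -2.6]
opening: 0.0094
[0.641  0.1225 0.0981] [166.    0.   92.5]
t 12.1 shift [ 0.0015 -0.0322  0.0825] rot [-0.01   0.004 -0.001] q [12.  6.  5. 76. -2. 99.]
```

View pics/c6.png

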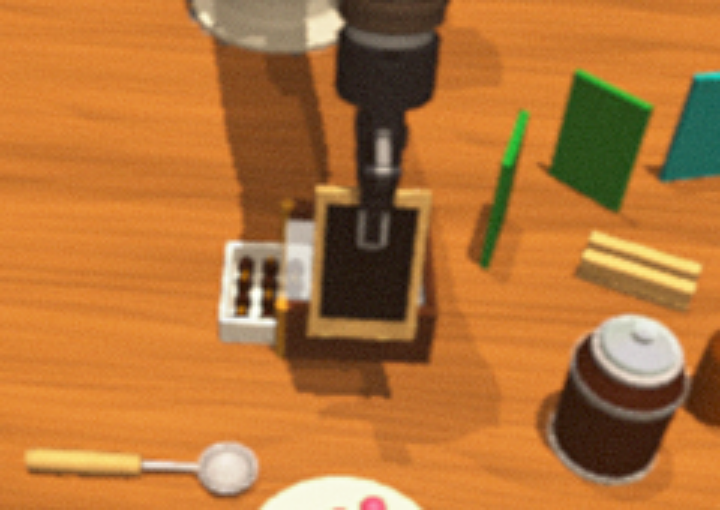

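The slate is held upright over the far side, at crop pixels (370,265); the tray is inside the stand. Now I lower it, staying 15 mm off the wall.

```bash
python3 -m inch '[[0,-0.004,0.01,-0.01,0.004,0,1],[0.001,-0.01,0.025,-0.01,0.004,0,1],[0.001,-0.017,0.042,-0.01,0.004,0,1],[0.0015,-0.023,0.058,-0.01,0.004,0,1],[0.0015,-0.028,0.072,-0.01,0.004,0,1],[0.0015,-0.032,0.0825,-0.01,0.004,0,1],[0.0015,-0.032,0.0825,-0.01,0.004,0,1],[0.0015,-0.032,0.0825,-0.01,0.004,0,1]]'
python3 - <<'E'
from pl import *
place(14,0,.001)
p,W,K,T=shot('scene','scene7')
A=W[150:260,320:400].reshape(-1,3);q=S.inv().apply(A-O)
P=q[(q[:,0]>.05)&(q[:,0]<.2)&(q[:,2]>.012)&(q[:,2]<.075)&(abs(q[:,1])<.07)]
# slate front face plane
for _ in range(4):
    c=np.median(P,0) if _==0 else P.mean(0);n=np.linalg.svd(P-c)[2][2];n*=np.sign(n[0]);P=P[abs((P-c)@n)<(.006 if _<2 else .003)]
print(len(P),c,n,'tilt',np.degrees(np.arctan2(n[2],n[0])),'yaw',np.degrees(np.arctan2(n[1],n[0])))
B=q[(abs((q-c)@n)<.004)]
for z in(.02,.04,.06,.08,.1,.12): 
    y=B[abs(B[:,2]-z)<.008][:,1];print(z,len(y),np.percentile(y,[2,98]) if len(y) else '')
print('lowest',np.percentile(B[abs(B[:,1])<.04][:,2],[1,3,99]))
E
```

```text
time: 12.82
ee_pos: [0.6431, 0.1239, 0.1029]
tcp_rot: [165.7, -0.1, 92.6]
wrist_force: [-0.3, 0.6, -1.8]
opening: 0.0098
[0.626  0.1219 0.0931] [166.    0.   92.5]
t 12.82 shift [-0.0012 -0.019   0.0053] rot [ 0.006 -0.001  0.002] q [12.  5. -6. 65. -2. 99.]
148 [0.0932696  0.00054328 0.0550173 ] [ 0.50057178 -0.00781434  0.86565976] tilt 59.96115225520553 yaw -0.8943617398876604
0.02 0 
0.04 98 [-0.04372105  0.04445474]
0.06 26 [-0.07414671  0.06735557]
0.08 10 [-0.06847085  0.06445873]
0.1 0 
0.12 0 
lowest [0.00256714 0.00311476 0.05020374]
```

```bash
cat > sl.py <<'E'
from pl import *
def slate(name,dx,th=14,tol=.01,new=True):
    W=shot('scene',name)[1] if new else np.load(name+'.npz')['W']
    q=S.inv().apply(W[120:270,300:420].reshape(-1,3)-O)
    k=(abs(q[:,0]-(.075+dx+np.tan(np.radians(th))*(.07-q[:,2])+.0103))<tol)&(q[:,2]>.008)&(q[:,2]<.15)&(abs(q[:,1])<.08)
    P=q[k];F=P[(P[:,2]<.08)]
    for t in(.006,.004,.003):
        c=F.mean(0);n=np.linalg.svd(F-c)[2][2];n*=np.sign(n[0]);F=F[abs((F-c)@n)<t]
    print(len(F),'c',c.round(4),'tilt',np.degrees(np.arctan2(n[2],n[0])).round(1),'yaw',np.degrees(np.arctan2(n[1],n[0])).round(1))
    print('x front at z=0',(c[0]+c[2]*n[2]/n[0]).round(4))
    B=P[abs((P-c)@n)<.004];m=[]
    for z in(.02,.04,.06,.08,.1,.12,.135):
        y=B[abs(B[:,2]-z)<.006][:,1]
        if len(y)>5:e=np.percentile(y,[2,98]);m.append([z,*e.round(4),e.mean().round(4)])
    print(m,'z range',np.percentile(B[:,2],[1,99]).round(4))
E
python3 - <<'E'
from sl import *
slate('scene7',.015,new=False)
print(telemetry.get_obs()['ee_pos'],telemetry.get_obs()['tcp_rot']); place(14,.004,.004)
E
```

```text
655 c [0.1111 0.0011 0.0478] tilt 13.9 yaw 0.0
x front at z=0 0.123
[[0.02, np.float64(-0.0403), np.float64(0.0436), np.float64(0.0017)], [0.04, np.float64(-0.0435), np.float64(0.0437), np.float64(0.0001)], [0.06, np.float64(-0.0418), np.float64(0.0435), np.float64(0.0008)], [0.08, np.float64(-0.0427), np.float64(0.044), np.float64(0.0007)], [0.1, np.float64(-0.0426), np.float64(0.0433), np.float64(0.0004)], [0.12, np.float64(-0.0422), np.float64(0.045), np.float64(0.0014)], [0.135, np.float64(-0.0427), np.float64(0.044), np.float64(0.0007)]] z range [0.0156 0.1486]
[0.6437044  0.12368355 0.10394252] [ 1.65586126e+02 -6.36782712e-02  9.25968981e+01]
[0.63   0.122  0.0961] [166.    0.   92.5]
t 12.87 shift [-0.001  -0.0153  0.0041] rot [ 0.007 -0.001  0.001] q [12.  5. -6. 65. -2. 99.]
```

```bash
python3 -m inch '[[0,-0.005,0,0,0,0,1],[0,-0.01,0.001,0.003,0,0,1],[-0.001,-0.014,0.002,0.006,0,0,1],[-0.001,-0.0155,0.004,0.006,0,0,1],[-0.001,-0.0155,0.004,0.006,0,0,1],[-0.001,-0.0155,0.004,0.006,0,0,1]]'
python3 - <<'E'
from sl import *
place(14,0,0);slate('scene8',.005)
E
```

```text
time: 13.37
ee_pos: [0.6294, 0.1212, 0.0953]
tcp_rot: [166.0, -0.1, 92.5]
wrist_force: [-0.7, 0.5, -1.5]
opening: 0.0094
[0.626  0.1219 0.0921] [166.    0.   92.5]
t 13.37 shift [ 0.0008 -0.004   0.0022] rot [ 0.    -0.001  0.001] q [12.  3. -8. 65. -2. 99.]
703 c [ 0.0959 -0.0009  0.0449] tilt 13.8 yaw 0.0
x front at z=0 0.1069
[[0.02, np.float64(-0.0449), np.float64(0.0415), np.float64(-0.0017)], [0.04, np.float64(-0.0438), np.float64(0.0419), np.float64(-0.001)], [0.06, np.float64(-0.0448), np.float64(0.0417), np.float64(-0.0015)], [0.08, np.float64(-0.0443), np.float64(0.0407), np.float64(-0.0018)], [0.1, np.float64(-0.0439), np.float64(0.0429), np.float64(-0.0005)], [0.12, np.float64(-0.0448), np.float64(0.0435), np.float64(-0.0007)], [0.135, np.float64(-0.0456), np.float64(0.0425), np.float64(-0.0015)]] z range [0.0097 0.1417]
```

```bash
python3 -m inch '[[0.0005,-0.0005,0.001,0,0,0,1],[0.001,-0.0005,0.002,0,0,0,1],[0.001,-0.001,0.003,0,0,0,1],[0.001,-0.001,0.003,0,0,0,1],[0.001,-0.001,0.003,0,0,0,1]]' && python3 -m inch '[[0,0,0.001,0,0,0,1],[0,0,0.001,0,0,0,1],[0,0,0.001,0,0,0,1]]' && python3 -m inch '[[0,-0.001,0,0,0,0,1],[0,-0.002,0,0,0,0,1],[0,-0.002,0,0,0,0,1]]'
```

```text
time: 13.83
ee_pos: [0.6292, 0.1223, 0.0921]
tcp_rot: [166.0, -0.0, 92.6]
wrist_force: [0.3, -0.1, -2.0]
opening: 0.0094
time: 14.08
ee_pos: [0.6298, 0.1224, 0.092]
tcp_rot: [165.9, -0.1, 92.6]
wrist_force: [-1.0, 0.7, 3.4]
opening: 0.0098
time: 14.33
ee_pos: [0.6285, 0.1224, 0.0918]
tcp_rot: [165.8, -0.1, 92.5]
wrist_force: [2.9, 0.1, 5.3]
opening: 0.0094
```

```bash
python3 -m inch '[[0,-0.001,-0.0003,0,0,0,1],[0,-0.002,-0.0006,0,0,0,1],[0,-0.002,-0.0006,0,0,0,1]]' && python3 -m inch '[[0,-0.001,-0.0003,0,0,0,1],[0,-0.0015,-0.0005,0,0,0,1],[0,-0.0015,-0.0005,0,0,0,1]]'
python3 - <<'E'
from sl import *
slate('scene9',.0)
E
```

```text
time: 14.58
ee_pos: [0.6262, 0.1222, 0.0918]
tcp_rot: [165.8, -0.1, 92.5]
wrist_force: [3.6, -1.3, 5.3]
opening: 0.0092
time: 14.83
ee_pos: [0.6249, 0.1221, 0.0918]
tcp_rot: [165.8, -0.1, 92.5]
wrist_force: [5.7, 0.9, 4.8]
opening: 0.0095
715 c [0.0913 0.0006 0.0445] tilt 14.6 yaw 0.0
x front at z=0 0.1028
[[0.02, np.float64(-0.0422), np.float64(0.0428), np.float64(0.0003)], [0.04, np.float64(-0.0431), np.float64(0.0431), np.float64(-0.0)], [0.06, np.float64(-0.0424), np.float64(0.043), np.float64(0.0003)], [0.08, np.float64(-0.0431), np.float64(0.0436), np.float64(0.0002)], [0.1, np.float64(-0.0439), np.float64(0.0429), np.float64(-0.0005)], [0.12, np.float64(-0.0424), np.float64(0.0437), np.float64(0.0006)], [0.135, np.float64(-0.0434), np.float64(0.0428), np.float64(-0.0003)]] z range [0.0091 0.1388]
```

```bash
python3 -m inch '[[0,-0.001,-0.0003,0,0,0,1],[0,-0.0015,-0.0004,0,0,0,1],[0,-0.0015,-0.0004,0,0,0,1]]'
```

```text
time: 15.13
ee_pos: [0.6246, 0.1221, 0.0918]
tcp_rot: [165.7, -0.1, 92.5]
wrist_force: [15.5, 0.3, -1.5]
opening: 0.0096
```

```bash
python3 -m inch '[[0,0.0005,0.0002,0,0,0,1],[0,0.001,0.0006,0,0,0,1],[0,0.001,0.0006,0,0,0,1],[0,0.001,0.0006,0,0,0,0.85],[0,0.001,0.0006,0,0,0,0.8],[0,0.001,0.0006,0,0,0,0.75],[0,0.001,0.0006,0,0,0,0.7],[0,0.001,0.0006,0,0,0,0.65],[0,0.001,0.0006,0,0,0,0.6],[0,0.001,0.0006,0,0,0,0.6]]'
python3 - <<'E'
from sl import *
slate('scene10',.0)
cv2.imwrite('pics/c10.png',cv2.resize(cv2.imread('pics/scene10.png')[110:280,240:480],None,fx=3,fy=3))
E
```

```text
time: 15.97
ee_pos: [0.6232, 0.122, 0.0904]
tcp_rot: [166.0, -0.0, 92.6]
wrist_force: [0.3, -0.1, 0.3]
opening: 0.0342
713 c [0.0922 0.0002 0.0446] tilt 16.0 yaw 0.2
x front at z=0 0.1049
[[0.02, np.float64(-0.0429), np.float64(0.0426), np.float64(-0.0001)], [0.04, np.float64(-0.0427), np.float64(0.0407), np.float64(-0.001)], [0.06, np.float64(-0.0421), np.float64(0.0425), np.float64(0.0002)], [0.08, np.float64(-0.0418), np.float64(0.0424), np.float64(0.0003)], [0.1, np.float64(-0.0442), np.float64(0.0432), np.float64(-0.0005)], [0.12, np.float64(-0.0425), np.float64(0.0438), np.float64(0.0007)], [0.135, np.float64(-0.0433), np.float64(0.0432), np.float64(-0.0)]] z range [0.0094 0.138 ]
```

View pics/c10.png

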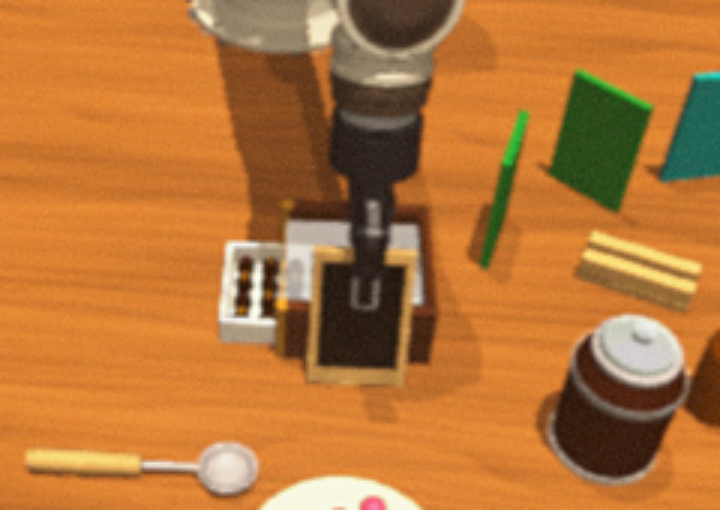

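The slate leans at crop pixels (360,315), centred, and both fingers are clear. Now I withdraw along the tool axis.

```bash
python3 -m inch '[[0,0,-0.006,0,0,0,0.6],[0,0,-0.016,0,0,0,0.6],[0,0,-0.03,0,0,0,0.6],[0,0,-0.048,0,0,0,0.6],[0,0,-0.07,0,0,0,0.6],[0,0,-0.1,0,0,0,0.6],[0,0,-0.13,0,0,0,0.6],[0,-0.03,-0.15,0,0,0,0.6],[0,-0.06,-0.16,0,0,0,0.6],[0,-0.09,-0.16,0,0,0,0.6],[0,-0.12,-0.16,0,0,0,0.6],[0,-0.12,-0.16,0,0,0,0.6]]'
python3 - <<'E'
from sl import *
slate('scene11',.0,16)
W=np.load('scene11.npz')['W'];q=S.inv().apply(W[165:235,295:335].reshape(-1,3)-O)
P=q[(q[:,2]>.025)&(q[:,2]<.034)&(q[:,1]<-.08)&(q[:,1]>-.15)&(abs(q[:,0])<.075)];print('tray x',np.percentile(P[:,0],[1,99]),'near end y',np.percentile(P[:,1],[1]))
for s in(-1,1):
    E_=P[(s*P[:,0]>.047)];print(np.degrees(np.polyfit(E_[:,1],E_[:,0],1)[0]).round(1))
cv2.imwrite('pics/c11.png',cv2.resize(cv2.imread('pics/scene11.png')[110:280,240:480],None,fx=3,fy=3))
E
```

```text
time: 17.02
ee_pos: [0.4642, 0.1146, 0.2172]
tcp_rot: [166.0, -0.1, 92.6]
wrist_force: [-0.1, -0.2, 1.0]
opening: 0.0343
723 c [0.092  0.     0.0445] tilt 15.9 yaw 0.1
x front at z=0 0.1047
[[0.02, np.float64(-0.0421), np.float64(0.0439), np.float64(0.0009)], [0.04, np.float64(-0.0426), np.float64(0.0432), np.float64(0.0003)], [0.06, np.float64(-0.0424), np.float64(0.0438), np.float64(0.0007)], [0.08, np.float64(-0.042), np.float64(0.0423), np.float64(0.0002)], [0.1, np.float64(-0.0422), np.float64(0.0431), np.float64(0.0004)], [0.12, np.float64(-0.0423), np.float64(0.0435), np.float64(0.0006)], [0.135, np.float64(-0.0432), np.float64(0.0425), np.float64(-0.0003)]] z range [0.0097 0.1392]
tray x [-0.05215113  0.05749021] near end y [-0.12909549]
0.7
-0.1
```

View pics/c11.png

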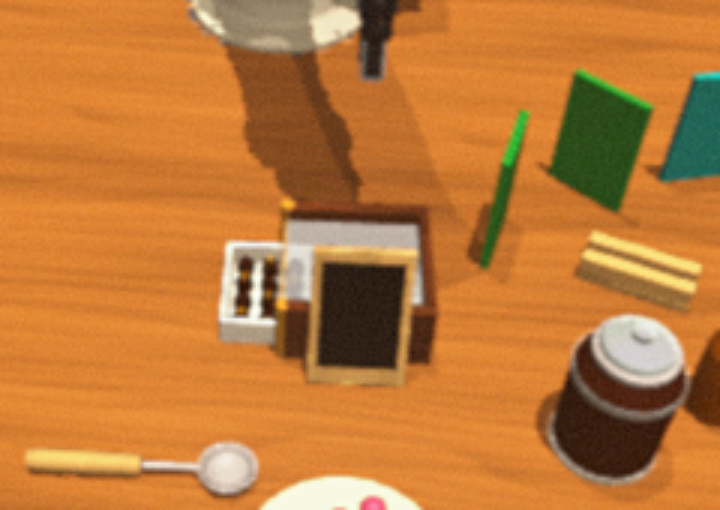

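The slate leans stably at crop pixels (360,315), the tray is home with its near end at about y = −130 mm, and the bystanders are undisturbed.

```bash
python3 -c "
from workcell import order
print(order.job_done())"
```

```text
the job is handed in; nothing more can be done
None
```

Both parts of the job are done and handed in after about 17 s of robot time; no verdict was reported.

- **Tray:** I lined it up with a sideways push on its long wall, then pushed it straight in flat on the counter. It stopped against the back stop with the force at 17 N. Its near end measured about −129 mm in the stand's frame, against −130 mm expected.
- **Slate:** I lifted it from its block, stood it on the counter and leaned it on the middle of the stand's far side. In the last picture it leans at about 16°, square to the side within 0.2° and centred within 1 mm. Its foot slid about 2 mm when I released it, then it stayed put from one picture to the next, about a second later.
- **The rest:** The arm was clear of everything, and the spoon, brown jar and green boards in the last picture I viewed look undisturbed. I did not re-measure the bystanders.

Two readings disagreed. The tray fit made while the tray was partly under the glass was wrong, so I relied on the end-wall position and the contact force instead. The measured tool pose was also a few millimetres off its target just before the slate was set down, so I finished that step by force feedback.

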